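# Draw a plate stand's dowel joint shut with a one-hand bar clamp, then release it

## Task

Pump the trigger of the bar clamp until its jaw has drawn the dowelled base of the plate stand fully shut and the ratchet holds it tight by itself; go by feel and ease off when the joint bottoms, so as not to crush the wood. Let it sit clamped for two seconds with the trigger let go, then press the release button so that the jaw springs back fully open and the closed base lies free in the clamp. Work only the trigger and the button: do not push on the wood or the jaw, and leave the other things on the bench where they lie.

Things in the scene. Friction and masses are not known exactly. Their poses are not given: they have to be found in the camera images.
- clamp: One-hand bar clamp lying on its side, bolted to a 280 x 335 x 10 mm board fixed on the bench. Origin on the bench under the bar; x towards the throat, y along the bar from fixed to moving jaw, z up. In mm: black body x -26..38, y -92..-16, z 10..58; bar 18 wide at x 0, z 34..42, out behind to y -150 and farther as the jaw comes in; grip x -148..-26, y -99..-69, z 12..48; board x -150..130, y -165..170.
- fixed_face (a point): Middle of the rubber pad of the fixed jaw, at (67, 0, 32) mm in the clamp's frame; the pad faces the clamp's +y, x 40..94, z 14..50 mm. The jaw's arm is black, 14 mm thick, and ends at x = 96 mm.
- jaw_travel (a joint): How far the moving jaw is drawn in, m: 0 fully open (118 mm between pads) to 0.056. Held against opening by teeth 5 mm apart (stands at about 4.4, 9.4, 14.4 ... mm; starts at one of them or 0). A spring (5 to 9 N) opens it when released. With the base (75 mm deep when shut) against the fixed jaw it meets the rail at 43.4 mm; the tooth at about 44 mm holds it tight (9 N), the one before leaves it slack.
- jaw: The moving jaw on the bar's end: a black head across the bar and an arm to x = 96 mm with a rubber pad, z 12..54 mm. Its origin is that of the clamp shifted along the clamp's -y by jaw_travel; its pad face lies 118 mm from that origin along y. The arm flexes under load, 20 N per mm.
- jaw_face (a point): Middle of the moving jaw's pad face, at (67, 118, 32) mm in the clamp's frame when fully open.
- trigger (a joint): Trigger angle, rad: 0 at rest (forward), 0.62 against its stop by the grip; a spring returns it. Hinge: upright axis at (26, -30) mm in the clamp's frame. Squeezing swings it towards the clamp's -y; the clamp is bolted down, so it may be pushed or squeezed. After about 0.05 rad of play the jaw moves up to 29 mm per rad: a full stroke gains two or three teeth, 0.3 rad one; teeth not passed are lost on letting go.
- trigger_pad (a point): Pushing point on the blade's forward (+y) face, 90 mm from the hinge, z 32 mm; moves with it, 55 mm per stroke. Force here: 5-9 N with the jaw free, 9-14 N pressing the joint and dropping the last tooth in, then rising to a stop short of full stroke; over 20 N (45 N at the jaw) crushes the wood, a full stroke on the shut joint does so. The space before it is clear for 80 mm.
- release (a joint): How far the release button is pressed, m: 0 up, 0.008 fully down; sprung, 2 N at the top to 6 N at the bottom, a few newtons more under load. Fully down, with the trigger let go, it frees the jaw. It bobs 2 mm as the ratchet clicks.
- release_top (a point): Centre of the top of the release button, a round grey button 22 mm across on top of the clamp's body, at (0, -64, 70) mm in the clamp's frame.
- foot: Front foot of the plate stand's base, dark wood, 90 x 45 x 30 mm with two 6 mm lips along its top, loose on the board between the jaws. Origin: middle of the lower edge of its face towards the fixed jaw; x along the pads, y towards the moving jaw. Starts 1 to 6 mm off the fixed jaw and slides up to it under the jaw's push. The base weighs about 0.28 kg.
- rail_gap (a joint): Open gap of the dowelled joint between foot and rail, m: 0 = shut (a hard stop), at the start 0.008 to 0.016. The dowels are tight: about 12 N moves it, and it stays where it is left.
- rail: The back rail of the base, dark wood, 90 x 30 x 30 mm with two dark square mortises on top, on two 10 mm dowels that enter the foot; the jaw presses on its back. Origin: that of the foot shifted by rail_gap along the foot's y; its front face lies 45 mm and its back 75 mm from that origin.
- rail_edge (a point): Middle of the top edge of the rail's face towards the foot.
- foot_edge (a point): Middle of the top edge (z 30 mm over its underside) of the foot's face towards the rail; foot_edge and rail_edge meet when the joint is shut.
- offcut: Bystander: dark wood offcut 24 x 70 x 20 mm, lying on the clamp's board; origin at the centre of its underside.
- glue_jar: Bystander: small jar 40 mm across, 55 mm tall, on the clamp's board; origin at the centre of its underside.
- brush: Bystander: brush 190 mm long on the bench; origin under its middle.
- mallet: Bystander: wooden mallet 250 mm long on the bench; origin on its underside.
- palette_knife: Bystander: palette knife 200 mm long on the bench; origin on its underside.
- carved_plate: Bystander: carved lacquer plate 216 mm across, 23 mm high; origin at the centre of its underside.
- lacquer_bowl: Bystander: white bowl 90 mm across, 50 mm high; origin at the centre of its underside.
- trigger_tip (a point): Middle of the blade's hooked end, 116 mm from the hinge. The grey blade is 11 mm thick, z 18..46 mm, straight from the hinge to here; at rest it leans 0.31 rad from the clamp's -x towards +y, fully squeezed 0.31 rad towards -y.
Not all that is in view belongs to the job. Several things have the shape of the foot; the one meant has the colours described above.

How it is judged:
By the outcome, as a careful person would: the job done as asked, in the order asked, and still so for the second after the job is handed in, with the robot touching nothing.
It also fails if it takes over 58 s, if anything falls off the work surface, if the arm or the gripper's body presses on something with over 40 N, if the wrist force passes 120 N, or if a joint passes its speed limit or range.

## Robot

A 6-joint arm with a two-finger parallel gripper is mounted at the origin on the work surface. World frame = base frame: x ahead of the robot, y to its left, z up, the work surface at z = 0. Lengths are in m, angles in rad, forces in N, time in s.
With the tool pointing down it reaches from about 0.325 to 1 m from the base axis. Payload 5.1 kg.
Tool frame: the origin (TCP) lies on the centre line of the jaws, within the pads' length; the fingertips stand 19 mm ahead of it and the grasp point (between the pads) is the TCP (env.nose_length is the distance from the TCP to the fingertips, in m); z points along the fingers, y is the line along which they close (so a half turn about z gives the same grasp; the last joint's range is limited). The gripper opens to 85 mm and grips with 20 to 120 N. Pads are 22 mm wide; open, the fingers measure 114 mm over their backs; the gripper's body (76 mm by 85 mm) begins 54 mm behind the grasp point. The pads swing forward as they close: fully open they stand 13 mm farther back than shut.
Start: joints at [-1.355, 0.124, 1.65, -0, 1.367, -0.083], TCP at [0.191, -0.621, 0.25] pointing down, gripper open.
Joint ranges: [-2.61, 2.61], [-1.02, 2.33], [0.03, 2.71], [-1.35, 4.49], [0.32, 2.68], [-2.91, 2.91]. Speed limits (rad/s): [2.57, 2.57, 3.14, 3.14, 3.14, 3.14].

## Interface

Orientations are given as a unit quaternion [w, x, y, z].
In Python, from workcell import env gives the robot as it stands.
- The arm moves only by the tool step_arm, never from a script. Its argument "series" is a list of rows, each an object with "slide": the shift along the tool's x, y, z in m, a list of three; "angular": the turn, a rotation vector about the tool's x, y, z in degrees, a list of three. A call has 1 to 5 rows; each row is the pose to reach, as a shift and turn from the pose commanded when the call began, along the tool's axes at that moment; what a row does not reach only later rows make up. A row lasts 1/12 s, in which the tool goes at most 41.7 mm and 7.16 degrees, less where a joint would pass 70% of its speed; a pose out of reach is approached as far as the arm can. A call with a gripper value outside its range is refused whole. "hand" is the opening, from 0 (shut) to 1 (fully open), set as the call begins (left out, the last holds). The fingers move at their own pace and stop on an object; the grip force is fixed at half the most. Time passes only in rows, so rows that repeat a pose let the fingers close. It gives the time, the measured TCP pose, the force, the opening and the grip force at its end, in the units of the state.
- env.get_obs(): the state, without advancing time (a new reading comes with each control period).
- env.grab_frame(name): name is "scene" or "top"; returns (picture, depth): 480x640x3 uint8, red, green, blue; 480x640 float32, m along the optical axis (not along the pixel's ray), 0 where there is no reading.
- env.calibration(name): a dict with "mtx" (3x3 intrinsics, pixels), "dist" ([k1, k2, p1, p2, k3] as OpenCV has them; the pictures are not rectified), "R" (3x3) and "t" (3): a world point X has camera coordinates R X + t. Camera axes: x right, y down, z forward; pixel columns grow to the right and rows downward; lengths in m; the calibration is good to about 2 mm. A picture is of the moment at which its call begins. calibration takes no time and is no camera call.
- env.close_job(): hands the job in; it is judged then, once.
The state is a dict: "clock": time; "joint_pos": joint angles; "dq": joint speeds; "effort": joint torques, N m; "tool_pos": TCP position; "tcp_rot": TCP orientation; "wrist_force": force on the tool from outside, world axes, zero at the start; "torque": the same for the moment, N m; "width": opening from 0.0 (shut) to 1.0 (fully open); "finger_force": force on a finger pad.
Only numpy, scipy, OpenCV 4.12 (cv2) and the standard library are available. Lean on these libraries where they do the work, as an engineer would, in place of code of your own. Each camera call takes 0.05 s, during which the arm holds its last target. There are 200 camera calls.

## Working session

There is one attempt and no reset: what is moved stays moved. The work goes in short steps, Python scripts to look and compute and a tool call to move; the robot and the scene stay as the last step left them, time stands still between calls to the robot, and variables do not carry over. Pictures are saved under pics/ and viewed, at most 10 in all, crops included, and the job is handed in when it is done.

Besides the shell and the picture viewer there is one more tool, called after "Emit:" in YAML: its name, and indented under it one key for each argument. step_arm: Moves the arm, as the interface text tells. Its arguments: {"type":"object","properties":{"series":{"type":"array","items":{"type":"object","properties":{"slide":{"type":"array","items":{"type":"number"}},"angular":{"type":"array","items":{"type":"number"}}}}},"hand":{"type":"number"}},"required":["series"]}

```bash
mkdir -p pics
cat > h.py <<'E'
import numpy as np, cv2
from workcell import env
def snap(name,fn=None):
    im,d=env.grab_frame(name)
    if fn: cv2.imwrite('pics/'+fn,im[:,:,::-1])
    return im,d
def world(name,d,uv,z=None):
    c=env.calibration(name);K=np.array(c['mtx']);R=np.array(c['R']);t=np.array(c['t'])
    p=cv2.undistortPoints(np.array([[uv]],float),K,np.array(c['dist']))[0,0]
    r=np.array([p[0],p[1],1.])
    if z is None: return R.T@(r*d[int(round(uv[1])),int(round(uv[0]))]-t)
    o=-R.T@t; w=R.T@r
    return o+w*(z-o[2])/w[2]
def proj(name,X):
    c=env.calibration(name)
    return cv2.projectPoints(np.array(X,float).reshape(-1,3),cv2.Rodrigues(np.array(c['R']))[0],np.array(c['t'],float),np.array(c['mtx']),np.array(c['dist']))[0].reshape(-1,2)
E
python3 - <<'E'
from h import *
for n in('top','scene'):
    im,d=snap(n,n+'1.png'); np.save(n+'1.npy',d)
o=env.get_obs();print({k:np.round(v,3) for k,v in o.items()},env.nose_length)
E
```

```text
{'clock': np.float64(0.1), 'joint_pos': array([-1.355,  0.124,  1.652,  0.   ,  1.367, -0.083]), 'dq': array([-0.   , -0.002, -0.002,  0.001,  0.002,  0.002]), 'effort': array([ 0.0000e+00, -4.2493e+01, -3.6665e+01, -0.0000e+00,  4.0000e-03,
        0.0000e+00]), 'tool_pos': array([ 0.191, -0.621,  0.249]), 'tcp_rot': array([-0.001,  0.989,  0.149, -0.   ]), 'wrist_force': array([-0.081, -0.276,  0.064]), 'torque': array([0.005, 0.041, 0.005]), 'finger_force': np.float64(0.0), 'width': np.float64(1.001)} 0.019
```

View pics/top1.png

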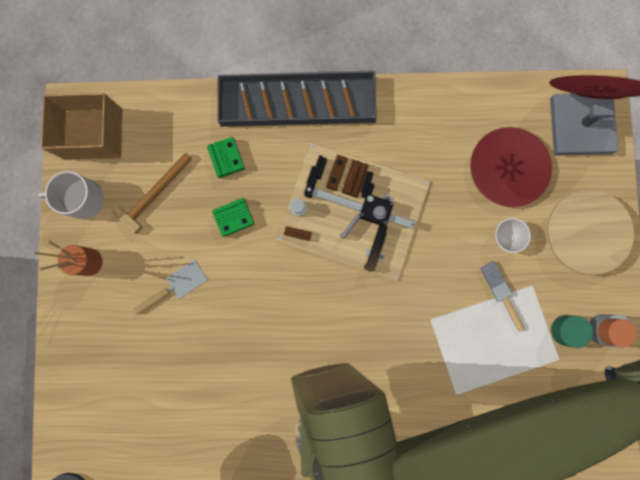

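View pics/scene1.png

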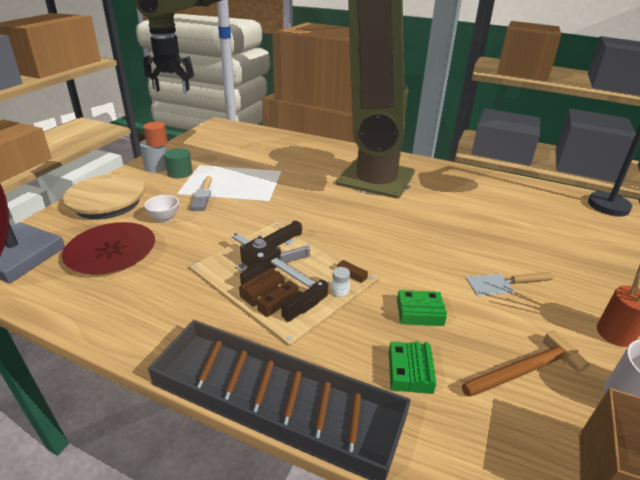

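The top view shows the board at corners (312,147), (430,181), (400,277) and (278,238). The clamp body is at about (377,208), the jaw at (316,176) and the trigger at about (355,225). Candidates for the base are the dark wood in the clamp at (347,175), the green pieces at (226,157) and (233,217), and the offcut at (298,233). By colour it is the dark one between the jaws, so I'll crop there.

Run:
```python
from h import *
im=cv2.imread('pics/top1.png');c=im[140:290,270:440];cv2.imwrite('pics/crop1.png',cv2.resize(c,None,fx=4,fy=4,interpolation=cv2.INTER_CUBIC)[:600])
d=np.load('top1.npy')
for uv in[(312,147),(430,181),(400,277),(278,238)]: print(uv,world('top',d,uv,0.01).round(4),world('top',d,uv).round(4))
for uv in [(377,207),(316,176),(347,175),(226,157)]: print(uv,world('top',d,uv).round(4))
c=env.calibration('top');print(-np.array(c['R']).T@c['t'])
```

```text
(312, 147) [0.7447 0.0618 0.01  ] [0.7438 0.0616 0.0134]
(430, 181) [ 0.6458 -0.2484  0.01  ] [ 0.6479 -0.2501 -0.0007]
(400, 277) [ 0.3947 -0.1615  0.01  ] [ 0.3949 -0.1622  0.0031]
(278, 238) [0.5026 0.1544 0.01  ] [0.5023 0.1541 0.0124]
(377, 207) [ 0.5714 -0.1037  0.0599]
(316, 176) [0.656  0.0503 0.0548]
(347, 175) [ 0.6668 -0.0299  0.0093]
(226, 157) [0.7172 0.2875 0.0324]
[ 0.34530695 -0.01366286  1.49324342]
```

View pics/crop1.png

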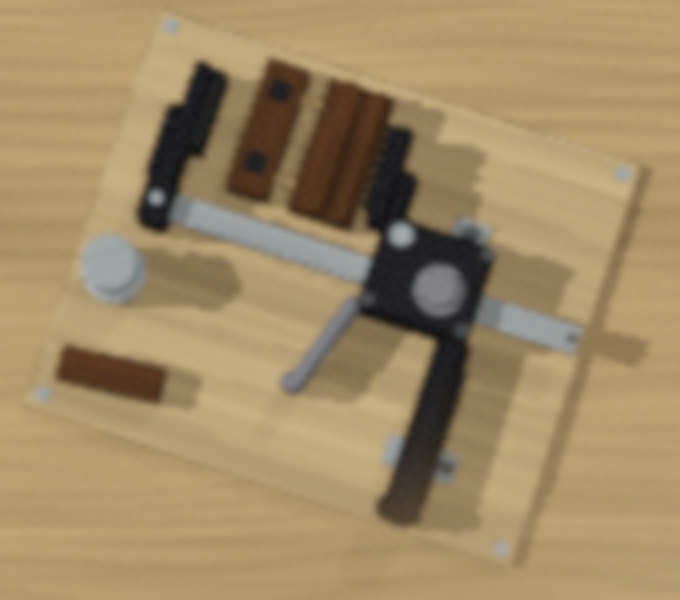

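```bash
cat >> h.py <<'E'
def pose2d(cl,w):
    # rigid 2D: w = R cl + t
    cl,w=np.array(cl),np.array(w);a=cl-cl.mean(0);b=w-w.mean(0)
    th=np.arctan2((a[:,0]*b[:,1]-a[:,1]*b[:,0]).sum(),(a*b).sum())
    R=np.array([[np.cos(th),-np.sin(th)],[np.sin(th),np.cos(th)]])
    return th,w.mean(0)-R@cl.mean(0),R
E
python3 - <<'E'
from h import *
f=lambda u,v,z:world('top',None,(270+u/4-.375,140+v/4-.375),z)[:2]
S=np.array([f(172,26,.011),f(624,173,.011),f(502,549,.011),f(42,394,.011)])
L=[np.linalg.norm(S[i]-S[(i+1)%4]) for i in range(4)];print(L)
a=(280-1000*np.mean(L[1::2]))/2; b=(335-1000*np.mean(L[::2]))/2; print('inset',a,b)
cl=np.array([[130-a,170-b],[130-a,-165+b],[-150+a,-165+b],[-150+a,170-b]])/1000
th,t,R=pose2d(cl,S);print(th,t,S-(cl@R.T+t))
inv=lambda p:1000*(R.T@(p-t))
print('button',inv(f(438,290,.07)),'tip',inv(f(292,383,.046)),'jawscrew',inv(f(157,198,.056)),'fixscrew',inv(f(400,235,.058)))
print('blade mid',inv(f(328,340,.046)), 'offcut',inv(f(112,373,.03)),'jar',inv(f(112,263,.065)))
for n,p in dict(btn=(0,-64),pad=(26-90*np.cos(.31),-30+90*np.sin(.31)),full=(26-90*np.cos(.31),-30-90*np.sin(.31))).items(): print(n,R@(np.array(p)/1000)+t)
np.savez('pose.npz',th=th,t=t,R=R)
E
```

```text
[np.float64(0.31501526955260034), np.float64(0.26078392314445537), np.float64(0.3160773686867775), np.float64(0.2603141094587069)]
inset 9.725491849209448 9.726840440155542
-0.34449320978293446 [ 0.5797595  -0.04989405] [[-3.13874468e-04 -2.77409859e-04]
 [ 2.44760615e-04  8.66233934e-05]
 [-8.70089137e-05 -1.43084060e-04]
 [ 1.56122766e-04  3.33870526e-04]]
button [ -2.11368733 -62.58261151] tip [-84.78634804   6.61279694] jawscrew [ -0.4377346 126.1589663] fixscrew [ 25.7728408  -28.76992439]
blade mid [-51.24965634  -6.37752661] offcut [-114.07846439  119.52232531] jar [-50.55369997 138.57378222]
btn [ 0.55814544 -0.11013384]
pad [ 0.52269823 -0.03212402]
full [ 0.50415386 -0.0838084 ]
```

The screws fit the board frame to 0.3 mm, with th = -19.7°. The button, blade tip, hinge screw and jaw screw all land within about 2 mm of their given positions. Next is a move helper and the approach.

```bash
cat >> h.py <<'E'
import json
P=np.load('pose.npz') if __import__('os').path.exists('pose.npz') else None
def blade(theta,s,r=90,z=.035):
    f=.31-theta;p=np.array([26,-30])+r*np.array([-np.cos(f),np.sin(f)])+s*np.array([np.sin(f),np.cos(f)])
    w=P['R']@(p/1000)+P['t'];return [*w,z,np.degrees(float(P['th'])+np.pi/2-f)]
def rel(cmd,tg):
    a=np.radians(cmd[3]);d=np.array(tg[:3])-cmd[:3];c,s=np.cos(a),np.sin(a)
    return [round(v,4) for v in(d[0]*c+d[1]*s,d[0]*s-d[1]*c,-d[2])],round(cmd[3]-tg[3],2)
def meas():
    o=env.get_obs();w,x,y,z=o['tcp_rot'];return [*o['tool_pos'],np.degrees(2*np.arctan2(y,x))]
E
python3 - <<'E'
from h import *
c=[.191,-.621,.25,2*np.degrees(np.arctan2(.149,.989))]
print(c,meas())
t=blade(0,45,z=.16);print(t,rel(c,t)); print(blade(0,45),blade(0,16.5))
E
```

```text
[0.191, -0.621, 0.25, np.float64(17.135179811492876)] [np.float64(0.1911984608105435), np.float64(-0.6206920145417285), np.float64(0.24914992835305855), np.float64(17.118236524979675)]
[np.float64(0.5500923089702483), np.float64(0.003577029063061281), 0.16, np.float64(52.50030135946744)] ([np.float64(0.5272), np.float64(-0.4911), np.float64(0.09)], np.float64(-35.37))
[np.float64(0.5500923089702483), np.float64(0.003577029063061281), 0.035, np.float64(52.50030135946744)] [np.float64(0.5327427271688936), np.float64(-0.01903363238940627), 0.035, np.float64(52.50030135946744)]
```

Emit:
step_arm:
  hand: 0
  series:
    - {"slide": [0.0264, -0.0246, 0.004]}
    - {"slide": [0.0528, -0.0492, 0.008]}
    - {"slide": [0.0792, -0.0738, 0.012]}
    - {"slide": [0.1056, -0.0984, 0.016]}
    - {"slide": [0.132, -0.123, 0.02]}

```text
validation failed for argument at $.se...
```

Emit:
step_arm:
  series:
    - {"slide": [0.0264, -0.0246, 0.004]}
    - {"slide": [0.0528, -0.0492, 0.008]}
    - {"slide": [0.0792, -0.0738, 0.012]}
    - {"slide": [0.1056, -0.0984, 0.016]}
    - {"slide": [0.132, -0.123, 0.02]}

```text
validation failed for argument at $.se...
```

Emit:
step_arm:
  series:
    - {"slide": [0.0264, -0.0246, 0.004]}
    - {"slide": [0.0528, -0.0492, 0.008]}
    - {"slide": [0.0792, -0.0738, 0.012]}
    - {"slide": [0.1056, -0.0984, 0.016]}
    - {"slide": [0.132, -0.123, 0.02]}

```text
validation failed for argument at $.se...
```

Emit:
step_arm:
  series:
    - {"slide": [0.0264, -0.0246, 0.006], "angular": [0, 0, -7]}
    - {"slide": [0.0528, -0.0492, 0.012], "angular": [0, 0, -14]}
    - {"slide": [0.0792, -0.0738, 0.018], "angular": [0, 0, -21]}
    - {"slide": [0.1056, -0.0984, 0.024], "angular": [0, 0, -28]}
    - {"slide": [0.1312, -0.1221, 0.03], "angular": [0, 0, -35]}

```text
clock: 0.52
tool_pos: [0.2811, -0.464, 0.2193]
tcp_rot: [-0.001, 0.897, 0.442, 0.0]
wrist_force: [0.2, 0.5, -0.2]
width: 0.998
finger_force: 0.0
```

Emit:
step_arm:
  series:
    - {"slide": [0, 0, 0]}

```text
validation failed for argument at $.se...
```

Run:
```python
from h import *
m=meas();print(m,rel(m,blade(0,45)))
im,d=snap('scene');cv2.imwrite('pics/s2.png',cv2.resize(im[180:360,160:400,::-1],None,fx=3.3,fy=3.3))
np.save('s_open.npy',im)
print(proj('scene',[blade(0,0,z=.032)[:3]]))
```

```text
[np.float64(0.28111402439629884), np.float64(-0.46399894986322315), np.float64(0.21933107790724987), np.float64(52.43809536310362)] ([np.float64(0.5346), np.float64(-0.0718), np.float64(0.1843)], np.float64(-0.06))
[[296.25473497 254.1045468 ]]
```

View pics/s2.png

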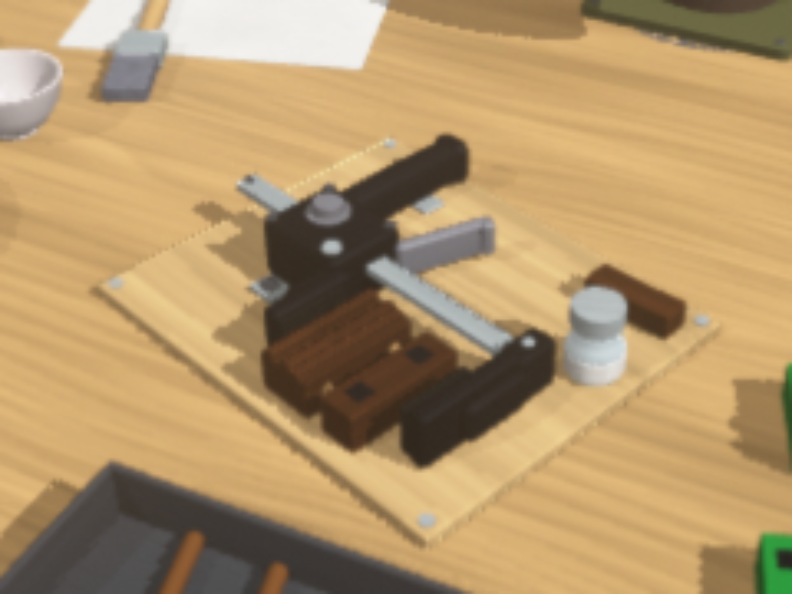

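The scene crop shows the clamp with the foot (crop about 340,345), the rail (390,390), the moving jaw (480,400), the trigger blade (450,245) and the button (328,207). The joint is open and the space before the trigger is clear. Every row needs both fields, so only the one call moved. I'll continue from where it stopped.

Emit:
step_arm:
  hand: 0
  series:
    - {"slide": [0.0357, -0.005, 0.004], "angular": [0, 0, 0]}
    - {"slide": [0.0714, -0.01, 0.008], "angular": [0, 0, 0]}
    - {"slide": [0.1071, -0.015, 0.012], "angular": [0, 0, 0]}
    - {"slide": [0.1428, -0.02, 0.016], "angular": [0, 0, 0]}
    - {"slide": [0.1785, -0.025, 0.02], "angular": [0, 0, 0]}

```text
clock: 0.98
tool_pos: [0.3709, -0.308, 0.1998]
tcp_rot: [-0.0, 0.898, 0.439, -0.0]
wrist_force: [0.7, 0.0, 0.0]
width: 0.302
finger_force: 0.0
```

Emit:
step_arm:
  series:
    - {"slide": [0.0357, -0.005, 0.004], "angular": [0, 0, 0]}
    - {"slide": [0.0714, -0.01, 0.008], "angular": [0, 0, 0]}
    - {"slide": [0.1071, -0.015, 0.012], "angular": [0, 0, 0]}
    - {"slide": [0.1428, -0.02, 0.016], "angular": [0, 0, 0]}
    - {"slide": [0.1785, -0.025, 0.02], "angular": [0, 0, 0]}

```text
clock: 1.4
tool_pos: [0.4608, -0.1516, 0.1799]
tcp_rot: [-0.0, 0.898, 0.439, -0.0]
wrist_force: [-0.3, -0.6, 0.7]
width: 0.003
finger_force: 0.0
```

Emit:
step_arm:
  series:
    - {"slide": [0.0357, -0.005, 0.004], "angular": [0, 0, 0]}
    - {"slide": [0.0714, -0.01, 0.008], "angular": [0, 0, 0]}
    - {"slide": [0.1071, -0.015, 0.012], "angular": [0, 0, 0]}
    - {"slide": [0.1428, -0.02, 0.016], "angular": [0, 0, 0]}
    - {"slide": [0.179, -0.0252, 0.02], "angular": [0, 0, -0.37]}

```text
clock: 1.82
tool_pos: [0.5508, 0.0051, 0.1597]
tcp_rot: [-0.0, 0.897, 0.442, -0.0]
wrist_force: [0.4, -0.2, -0.5]
width: 0.002
finger_force: 0.0
```

Emit:
step_arm:
  series:
    - {"slide": [0, 0, 0.03], "angular": [0, 0, 0]}
    - {"slide": [0, 0, 0.06], "angular": [0, 0, 0]}
    - {"slide": [0, 0, 0.06], "angular": [0, 0, 0]}

```text
clock: 2.07
tool_pos: [0.5459, 0.0046, 0.0936]
tcp_rot: [-0.003, 0.897, 0.443, -0.005]
wrist_force: [-2.1, 0.6, -0.8]
width: -0.001
finger_force: 0.0
```

Run:
```python
from h import *
m=meas();print(m,rel(m,blade(0,45)),rel(m,blade(0,22)),env.get_obs()['wrist_force'])
im,d=snap('scene');cv2.imwrite('pics/s3.png',cv2.resize(im[150:360,160:400,::-1],None,fx=2.8,fy=2.8))
im,d=snap('top'); cv2.imwrite('pics/t3.png',cv2.resize(im[140:290,250:450,::-1],None,fx=4,fy=4))
```

```text
[np.float64(0.5459391195311633), np.float64(0.004564837131510923), np.float64(0.09356311001863245), np.float64(52.570591375084796)] ([np.float64(0.0017), np.float64(0.0039), np.float64(0.0586)], np.float64(0.07)) ([np.float64(-0.0213), np.float64(0.0039), np.float64(0.0586)], np.float64(0.07)) [-2.10617311  0.58740033 -0.77640113]
```

View pics/s3.png

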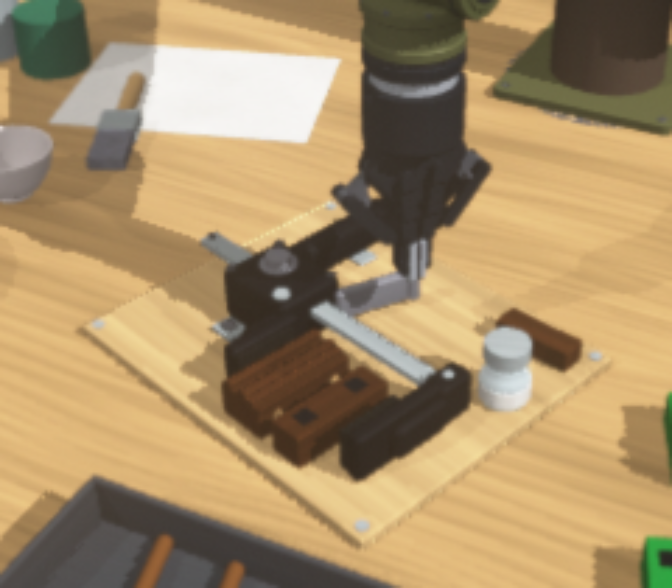

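The gripper, shut, stands above the clear space in front of the trigger, with fingertips at crop (415,275). I'm descending.

Emit:
step_arm:
  series:
    - {"slide": [0, 0, 0.03], "angular": [0, 0, 0]}
    - {"slide": [0, 0, 0.055], "angular": [0, 0, 0]}
    - {"slide": [0, 0, 0.065], "angular": [0, 0, 0]}
    - {"slide": [0, 0, 0.065], "angular": [0, 0, 0]}
    - {"slide": [0, 0, 0.065], "angular": [0, 0, 0]}

```text
clock: 2.58
tool_pos: [0.5513, 0.0029, 0.0367]
tcp_rot: [0.0, 0.897, 0.442, 0.001]
wrist_force: [1.0, 0.9, 1.4]
width: -0.001
finger_force: 0.0
```

Emit:
step_arm:
  series:
    - {"slide": [-0.01, 0, 0], "angular": [0, 0, 0]}
    - {"slide": [-0.02, 0, 0], "angular": [0, 0, 0]}
    - {"slide": [-0.02, 0, 0], "angular": [0, 0, 0]}

```text
clock: 2.83
tool_pos: [0.5381, -0.0139, 0.0367]
tcp_rot: [0.001, 0.897, 0.442, 0.001]
wrist_force: [1.1, -0.4, -0.3]
width: -0.002
finger_force: 0.0
```

Run:
```python
from h import *
m=meas();print(m,rel(m,blade(0,25)))
c=blade(0,25)
for th in(0,.12,.24,.36,.48,.60,.62): print(th,rel(c,blade(th,16.5)))
```

```text
[np.float64(0.5380867812913647), np.float64(-0.013944545578552722), np.float64(0.036655557103502504), np.float64(52.421369010926966)] ([np.float64(0.0012), np.float64(-0.0011), np.float64(0.0017)], np.float64(-0.08))
0 ([np.float64(-0.0085), np.float64(0.0), np.float64(-0.0)], np.float64(0.0))
0.12 ([np.float64(-0.0194), np.float64(-0.0013), np.float64(-0.0)], np.float64(-6.88))
0.24 ([np.float64(-0.0304), np.float64(-0.0013), np.float64(-0.0)], np.float64(-13.75))
0.36 ([np.float64(-0.0413), np.float64(-0.0), np.float64(-0.0)], np.float64(-20.63))
0.48 ([np.float64(-0.0519), np.float64(0.0026), np.float64(-0.0)], np.float64(-27.5))
0.6 ([np.float64(-0.0622), np.float64(0.0064), np.float64(-0.0)], np.float64(-34.38))
0.62 ([np.float64(-0.0639), np.float64(0.0072), np.float64(-0.0)], np.float64(-35.52))
```

Emit:
step_arm:
  series:
    - {"slide": [-0.0085, 0, 0], "angular": [0, 0, 0]}
    - {"slide": [-0.0194, -0.0013, 0], "angular": [0, 0, -6.9]}
    - {"slide": [-0.0304, -0.0013, 0], "angular": [0, 0, -13.8]}
    - {"slide": [-0.0413, 0, 0], "angular": [0, 0, -20.6]}

```text
clock: 3.17
tool_pos: [0.5143, -0.0447, 0.0366]
tcp_rot: [0.0, 0.802, 0.597, 0.003]
wrist_force: [4.4, 7.0, -1.3]
width: 0.0
finger_force: 3.9
```

Run:
```python
from h import *
m=meas();c=blade(.36,16.5);print(m,c,rel(m,c))
for th in(.42,.48,.54,.6): print(th,rel(c,blade(th,16.5)))
print(rel(c,blade(0,21)))
```

```text
[np.float64(0.51425671050874), np.float64(-0.0447176135568979), np.float64(0.03662777313914523), np.float64(73.36993137250958)] [np.float64(0.5127640846139523), np.float64(-0.044999561557966916), 0.035, np.float64(73.12678198417709)] ([np.float64(-0.0007), np.float64(-0.0013), np.float64(0.0016)], np.float64(0.24))
0.42 ([np.float64(-0.0054), np.float64(-0.0008), np.float64(-0.0)], np.float64(-3.44))
0.48 ([np.float64(-0.0109), np.float64(-0.0013), np.float64(-0.0)], np.float64(-6.88))
0.54 ([np.float64(-0.0164), np.float64(-0.0015), np.float64(-0.0)], np.float64(-10.31))
0.6 ([np.float64(-0.0219), np.float64(-0.0013), np.float64(-0.0)], np.float64(-13.75))
([np.float64(0.0349), np.float64(0.0132), np.float64(-0.0)], np.float64(20.63))
```

Emit:
step_arm:
  series:
    - {"slide": [-0.0054, -0.0008, 0], "angular": [0, 0, -3.4]}
    - {"slide": [-0.0109, -0.0013, 0], "angular": [0, 0, -6.9]}
    - {"slide": [-0.0164, -0.0015, 0], "angular": [0, 0, -10.3]}
    - {"slide": [-0.0201, -0.0014, 0], "angular": [0, 0, -12.6]}
    - {"slide": [-0.0201, -0.0014, 0], "angular": [0, 0, -12.6]}

```text
clock: 3.58
tool_pos: [0.5069, -0.0639, 0.0365]
tcp_rot: [0.0, 0.733, 0.68, 0.002]
wrist_force: [1.4, 5.4, 1.9]
width: 0.0
finger_force: 2.8
```

Run:
```python
from h import *
m=meas();c=blade(.58,16.5);print(m,c,rel(m,c))
for th,s in((.46,17),(.34,17),(.22,17),(.1,18),(0,22)): print(th,rel(c,blade(th,s)))
im,d=snap('scene');np.save('s4.npy',im)
from h import proj
R,t=P['R'],P['t']
ys=np.arange(60,131,5)/1000
# find white jaw screw along the bar line: brightness along head top z=.056
cl=np.array([[0,y] for y in np.arange(60,140,1)/1000]);X=np.c_[cl@R.T+t,np.full(len(cl),.056)]
for nm in('s_open.npy','s4.npy'):
    im=np.load(nm);uv=proj('scene',X);g=np.array([im[int(round(v)),int(round(u))].astype(int).sum()//3 for u,v in uv]);print(g)
```

```text
[np.float64(0.5068566407293444), np.float64(-0.06392623951761851), np.float64(0.036526603138893145), np.float64(85.69085026262017)] [np.float64(0.5055779229866341), np.float64(-0.06375973854939572), 0.035, np.float64(85.7318534770552)] ([np.float64(0.0001), np.float64(-0.0013), np.float64(0.0015)], np.float64(-0.04))
0.46 ([np.float64(0.0112), np.float64(0.0027), np.float64(-0.0)], np.float64(6.88))
0.34 ([np.float64(0.0214), np.float64(0.0066), np.float64(-0.0)], np.float64(13.75))
0.22 ([np.float64(0.0311), np.float64(0.0118), np.float64(-0.0)], np.float64(20.63))
0.1 ([np.float64(0.041), np.float64(0.0185), np.float64(-0.0)], np.float64(27.5))
0 ([np.float64(0.0512), np.float64(0.0268), np.float64(-0.0)], np.float64(33.23))
[158 158 158 160 160 160 163 149 149 157 157 157 160 160 160 161 161 152
 160 160 160 164 153 153 158 158 158 160 160 160 163 150 150 163 163 163
 145 145 145 122 120 115 115 115 120 115 115 113 113 113 117 117 117 114
 114 114 103 103 103  65  65  65  97 130 179 179 179 184 164 164 145 145
  68  52  52  52  51  53  51  51]
[165 165 165 163 163 163 169 153 153 164 164 164 162 162 162 167 167 154
 164 164 164 174 165 165 168 168 168 162 162 162 167 151 151 171 171 171
 161 161 161 128 108  76  76  76  78 111 111 180 180 180 183 183 183 167
  99  99  61  61  61  54  54  54  55  51  50  50  50  49  49  49  53  53
  53  78  78  78 118 113 120 120]
```

Stroke 1 drew the jaw in by about 16 mm at 5–8 N. Returning.

Emit:
step_arm:
  series:
    - {"slide": [0.0112, 0.0027, 0], "angular": [0, 0, 6.9]}
    - {"slide": [0.0214, 0.0066, 0], "angular": [0, 0, 13.8]}
    - {"slide": [0.0311, 0.0118, 0], "angular": [0, 0, 20.6]}
    - {"slide": [0.041, 0.0185, 0], "angular": [0, 0, 27.5]}
    - {"slide": [0.0512, 0.0268, 0], "angular": [0, 0, 33.2]}

```text
clock: 4.05
tool_pos: [0.5367, -0.015, 0.0359]
tcp_rot: [0.0, 0.898, 0.44, 0.0]
wrist_force: [1.0, -0.2, -0.6]
width: 0.001
finger_force: 0.0
```

Emit:
step_arm:
  series:
    - {"slide": [0, 0, 0], "angular": [0, 0, 0]}
    - {"slide": [0, 0, 0], "angular": [0, 0, 0]}

```text
clock: 4.22
tool_pos: [0.5367, -0.0152, 0.0357]
tcp_rot: [0.0, 0.896, 0.444, 0.0]
wrist_force: [-0.3, -0.7, -0.9]
width: -0.004
finger_force: 0.0
```

```bash
cat >> h.py <<'E'
def jaw(im):
    # subpixel y (mm) of the screw on the jaw head, scene view, and gap profile
    R,t=P['R'],P['t'];ya=np.arange(50,140,.25)
    g=0
    for x in(-3,-1.5,0,1.5,3):
        cl=np.c_[np.full(len(ya),x),ya]/1000;uv=proj('scene',np.c_[cl@R.T+t,np.full(len(ya),.056)]).astype(np.float32)
        g=g+cv2.remap(im.astype(np.float32).mean(2),uv[:,:1],uv[:,1:],cv2.INTER_LINEAR)[:,0]/5
    # template: bright peak with dark on outer side
    m=[(g[i-10:i+11].mean()-g[i+18:i+34].mean()) - abs(g[i-20:i-13].mean()-g[i+14:i+20].mean())*0 - max(0,g[i-20:i-15].mean()-60) for i in range(20,len(ya)-40)]
    i=20+int(np.argmax(m));w=np.clip(g[i-14:i+15]-100,0,None)
    return (w*ya[i-14:i+15]).sum()/w.sum()
E
python3 - <<'E'
from h import *
m=meas();c=blade(0,22);print(m,rel(m,c),env.get_obs()['wrist_force'])
im,_=snap('scene');np.save('s5.npy',im)
print([jaw(np.load(f)) for f in('s_open.npy','s4.npy','s5.npy')])
for th,s in((0,16.5),(.12,16.5),(.24,16.5),(.34,16.5)): print(th,rel(c,blade(th,s)))
E
```

```text
[np.float64(0.5366623197199356), np.float64(-0.0152130062708546), np.float64(0.035713002293936646), np.float64(52.66285895491206)] ([np.float64(0.0001), np.float64(-0.0008), np.float64(0.0007)], np.float64(0.16)) [-0.33567197 -0.69945382 -0.9482955 ]
[np.float64(126.56059127271187), np.float64(109.91884709754211), np.float64(110.13914439949258)]
0 ([np.float64(-0.0055), np.float64(0.0), np.float64(-0.0)], np.float64(0.0))
0.12 ([np.float64(-0.0164), np.float64(-0.0013), np.float64(-0.0)], np.float64(-6.88))
0.24 ([np.float64(-0.0274), np.float64(-0.0013), np.float64(-0.0)], np.float64(-13.75))
0.34 ([np.float64(-0.0365), np.float64(-0.0004), np.float64(-0.0)], np.float64(-19.48))
```

Run:
```python
from h import *
R,t=P['R'],P['t'];im=cv2.imread('pics/top1.png').astype(np.float32)
# brightness/redness along clamp y at x=60,67,75, projected at z=.052
for x in(60,70,80,88):
    ya=np.arange(-20,140,4.);X=np.c_[(np.c_[np.full(len(ya),x),ya]/1000)@R.T+t,np.full(len(ya),.05)]
    uv=proj('top',X).astype(np.float32);g=cv2.remap(im.mean(2),uv[:,:1],uv[:,1:],cv2.INTER_LINEAR)[:,0]
    print(x,[(int(a),int(b)) for a,b in zip(ya,g) if a<12 or a>96])
```

```text
60 [(-20, 27), (-16, 21), (-12, 29), (-8, 30), (-4, 31), (0, 42), (4, 44), (8, 41), (100, 117), (104, 109), (108, 67), (112, 33), (116, 31), (120, 25), (124, 28), (128, 30), (132, 29), (136, 53)]
70 [(-20, 90), (-16, 48), (-12, 29), (-8, 29), (-4, 32), (0, 41), (4, 40), (8, 43), (100, 126), (104, 119), (108, 72), (112, 31), (116, 31), (120, 26), (124, 27), (128, 38), (132, 95), (136, 154)]
80 [(-20, 109), (-16, 60), (-12, 29), (-8, 29), (-4, 28), (0, 40), (4, 39), (8, 46), (100, 124), (104, 115), (108, 72), (112, 35), (116, 33), (120, 26), (124, 28), (128, 37), (132, 91), (136, 150)]
88 [(-20, 111), (-16, 64), (-12, 30), (-8, 30), (-4, 32), (0, 41), (4, 40), (8, 46), (100, 125), (104, 121), (108, 91), (112, 49), (116, 32), (120, 27), (124, 30), (128, 42), (132, 105), (136, 154)]
```

The pad-face edges, allowing for perspective, put the start at tooth 4.4, so the jaw should now be at about 19.4 mm. Stroke 2 is still far from bottoming: it should reach about 34.4 mm.

Emit:
step_arm:
  series:
    - {"slide": [-0.0055, 0, 0], "angular": [0, 0, 0]}
    - {"slide": [-0.0164, -0.0013, 0], "angular": [0, 0, -6.9]}
    - {"slide": [-0.0274, -0.0013, 0], "angular": [0, 0, -13.8]}
    - {"slide": [-0.0365, -0.0004, 0], "angular": [0, 0, -19.5]}

```text
clock: 4.6
tool_pos: [0.5145, -0.0433, 0.0357]
tcp_rot: [-0.0, 0.808, 0.59, 0.003]
wrist_force: [8.4, 10.2, -1.9]
width: 0.002
finger_force: 6.0
```

Run:
```python
from h import *
m=meas();c=blade(.34,16.5);print(rel(m,c))
for th in(.42,.5,.56,.6): print(th,rel(c,blade(th,16.5)))
```

```text
([np.float64(-0.0003), np.float64(-0.0008), np.float64(0.0007)], np.float64(0.29))
0.42 ([np.float64(-0.0072), np.float64(-0.001), np.float64(-0.0)], np.float64(-4.58))
0.5 ([np.float64(-0.0145), np.float64(-0.0015), np.float64(-0.0)], np.float64(-9.17))
0.56 ([np.float64(-0.02), np.float64(-0.0014), np.float64(-0.0)], np.float64(-12.61))
0.6 ([np.float64(-0.0237), np.float64(-0.0012), np.float64(-0.0)], np.float64(-14.9))
```

Emit:
step_arm:
  series:
    - {"slide": [-0.0036, -0.0005, 0], "angular": [0, 0, -2.3]}
    - {"slide": [-0.0072, -0.001, 0], "angular": [0, 0, -4.6]}
    - {"slide": [-0.0108, -0.0013, 0], "angular": [0, 0, -6.9]}
    - {"slide": [-0.0145, -0.0015, 0], "angular": [0, 0, -9.2]}

```text
clock: 4.93
tool_pos: [0.5086, -0.0559, 0.0358]
tcp_rot: [-0.001, 0.759, 0.651, 0.003]
wrist_force: [4.4, 10.6, -0.4]
width: 0.003
finger_force: 6.0
```

Run:
```python
from h import *
m=meas();c=blade(.5,16.5);print(rel(m,c))
im,_=snap('scene');print(jaw(im))
for th in(.53,.56,.58,.6): print(th,rel(c,blade(th,16.5)))
```

```text
([np.float64(-0.001), np.float64(-0.0007), np.float64(0.0008)], np.float64(0.09))
98.83520178997405
0.53 ([np.float64(-0.0027), np.float64(-0.0005), np.float64(-0.0)], np.float64(-1.72))
0.56 ([np.float64(-0.0054), np.float64(-0.0008), np.float64(-0.0)], np.float64(-3.44))
0.58 ([np.float64(-0.0072), np.float64(-0.001), np.float64(-0.0)], np.float64(-4.58))
0.6 ([np.float64(-0.0091), np.float64(-0.0012), np.float64(-0.0)], np.float64(-5.73))
```

Emit:
step_arm:
  series:
    - {"slide": [-0.0027, -0.0005, 0], "angular": [0, 0, -1.7]}
    - {"slide": [-0.0054, -0.0008, 0], "angular": [0, 0, -3.4]}
    - {"slide": [-0.0082, -0.0011, 0], "angular": [0, 0, -5.2]}
    - {"slide": [-0.0096, -0.0012, 0], "angular": [0, 0, -6.0]}
    - {"slide": [-0.0096, -0.0012, 0], "angular": [0, 0, -6.0]}

```text
clock: 5.4
tool_pos: [0.5058, -0.0655, 0.0358]
tcp_rot: [-0.001, 0.724, 0.689, 0.002]
wrist_force: [1.5, 9.4, 3.0]
width: 0.002
finger_force: 4.8
```

Run:
```python
from h import *
m=meas();c0=blade(.5,16.5);c=blade(.605,16.5);print(rel(m,c))
im,_=snap('scene');print(jaw(im))
for th,s in((.5,16.8),(.38,17),(.26,17),(.13,18),(0,22)): print(th,rel(c,blade(th,s)))
```

```text
([np.float64(-0.0006), np.float64(-0.0007), np.float64(0.0008)], np.float64(0.0))
95.58892814964533
0.5 ([np.float64(0.0096), np.float64(0.0023), np.float64(-0.0)], np.float64(6.02))
0.38 ([np.float64(0.0202), np.float64(0.0061), np.float64(-0.0)], np.float64(12.89))
0.26 ([np.float64(0.0299), np.float64(0.0111), np.float64(-0.0)], np.float64(19.77))
0.13 ([np.float64(0.0407), np.float64(0.0182), np.float64(-0.0)], np.float64(27.22))
0 ([np.float64(0.0528), np.float64(0.0285), np.float64(-0.0)], np.float64(34.66))
```

Emit:
step_arm:
  series:
    - {"slide": [0.0096, 0.0023, 0], "angular": [0, 0, 6]}
    - {"slide": [0.0202, 0.0061, 0], "angular": [0, 0, 12.9]}
    - {"slide": [0.0299, 0.0111, 0], "angular": [0, 0, 19.8]}
    - {"slide": [0.0407, 0.0182, 0], "angular": [0, 0, 26.9]}
    - {"slide": [0.0528, 0.0285, 0], "angular": [0, 0, 34.0]}

```text
clock: 5.87
tool_pos: [0.5355, -0.0155, 0.0351]
tcp_rot: [-0.0, 0.896, 0.445, -0.001]
wrist_force: [0.1, 0.1, 0.3]
width: -0.001
finger_force: 0.0
```

Emit:
step_arm:
  series:
    - {"slide": [0, 0, 0], "angular": [0, 0, -0.1]}
    - {"slide": [0, 0, 0], "angular": [0, 0, -0.1]}

```text
clock: 6.03
tool_pos: [0.5361, -0.0155, 0.0353]
tcp_rot: [0.0, 0.893, 0.45, -0.0]
wrist_force: [0.8, -0.8, 0.6]
width: -0.001
finger_force: 0.0
```

Run:
```python
from h import *
m=meas();c=blade(0,22);print(m,c,rel(m,c),env.get_obs()['wrist_force'])
im,_=snap('scene');np.save('s6.npy',im);print(jaw(im));cv2.imwrite('pics/s6.png',cv2.resize(im[195:345,210:370,::-1],None,fx=4.9,fy=4))
for th,s in((0,16.5),(.1,16.5),(.15,16.5),(.2,16.5)): print(th,rel(c,blade(th,s)))
```

```text
[np.float64(0.5360930211781858), np.float64(-0.015477827058823326), np.float64(0.035284542469189877), np.float64(53.49621863745229)] [np.float64(0.5360908920779269), np.float64(-0.014670171407351128), 0.035, np.float64(52.50030135946744)] ([np.float64(0.0006), np.float64(-0.0005), np.float64(0.0003)], np.float64(1.0)) [ 0.77785055 -0.8057094   0.57404662]
95.58538449782759
0 ([np.float64(-0.0055), np.float64(0.0), np.float64(-0.0)], np.float64(0.0))
0.1 ([np.float64(-0.0146), np.float64(-0.0012), np.float64(-0.0)], np.float64(-5.73))
0.15 ([np.float64(-0.0191), np.float64(-0.0015), np.float64(-0.0)], np.float64(-8.59))
0.2 ([np.float64(-0.0237), np.float64(-0.0015), np.float64(-0.0)], np.float64(-11.46))
```

View pics/s6.png

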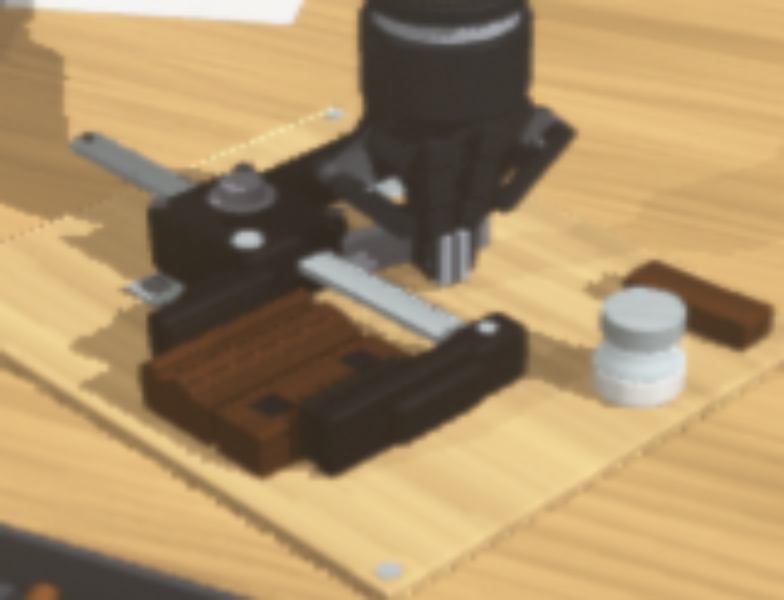

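Stroke 2 held. The crop shows the jaw pad on the rail at (310,400), with the seam between foot and rail still a little open near (210,440), and the finger clear of the trigger. Stroke 3 goes by feel.

Emit:
step_arm:
  series:
    - {"slide": [-0.0055, 0, 0], "angular": [0, 0, 0.6]}
    - {"slide": [-0.0146, -0.0012, 0], "angular": [0, 0, -5]}
    - {"slide": [-0.0191, -0.0015, 0], "angular": [0, 0, -7.8]}
    - {"slide": [-0.0237, -0.0015, 0], "angular": [0, 0, -10.7]}
    - {"slide": [-0.0237, -0.0015, 0], "angular": [0, 0, -10.7]}

```text
clock: 6.5
tool_pos: [0.5211, -0.0329, 0.0354]
tcp_rot: [-0.001, 0.848, 0.53, 0.002]
wrist_force: [5.0, 8.2, -2.8]
width: -0.002
finger_force: 4.5
```

Run:
```python
from h import *
o=env.get_obs();m=meas();c=blade(.2,16.5);a=np.radians(m[3]);print(m,rel(m,c),o['wrist_force'][0]*np.cos(a)+o['wrist_force'][1]*np.sin(a))
im,_=snap('scene');print(jaw(im))
for th in(.22,.24,.26,.28,.3): print(th,rel(c,blade(th,16.5)))
c=blade(.3,16.5)
for th in(.31,.32,.33,.34,.35): print(th,rel(c,blade(th,16.5)))
```

```text
[np.float64(0.5211159505008619), np.float64(-0.032872999852641055), np.float64(0.0354280359894889), np.float64(64.00973288672279)] ([np.float64(-0.0), np.float64(-0.0007), np.float64(0.0004)], np.float64(0.05)) 9.557984202216286
92.05857698312774
0.22 ([np.float64(-0.0018), np.float64(-0.0003), np.float64(-0.0)], np.float64(-1.15))
0.24 ([np.float64(-0.0036), np.float64(-0.0006), np.float64(-0.0)], np.float64(-2.29))
0.26 ([np.float64(-0.0054), np.float64(-0.0008), np.float64(-0.0)], np.float64(-3.44))
0.28 ([np.float64(-0.0072), np.float64(-0.001), np.float64(-0.0)], np.float64(-4.58))
0.3 ([np.float64(-0.0091), np.float64(-0.0012), np.float64(-0.0)], np.float64(-5.73))
0.31 ([np.float64(-0.0009), np.float64(-0.0002), np.float64(-0.0)], np.float64(-0.57))
0.32 ([np.float64(-0.0018), np.float64(-0.0003), np.float64(-0.0)], np.float64(-1.15))
0.33 ([np.float64(-0.0027), np.float64(-0.0005), np.float64(-0.0)], np.float64(-1.72))
0.34 ([np.float64(-0.0036), np.float64(-0.0006), np.float64(-0.0)], np.float64(-2.29))
0.35 ([np.float64(-0.0045), np.float64(-0.0007), np.float64(-0.0)], np.float64(-2.86))
```

Emit:
step_arm:
  series:
    - {"slide": [-0.0018, -0.0003, 0], "angular": [0, 0, -1.1]}
    - {"slide": [-0.0036, -0.0006, 0], "angular": [0, 0, -2.3]}
    - {"slide": [-0.0054, -0.0008, 0], "angular": [0, 0, -3.4]}
    - {"slide": [-0.0072, -0.001, 0], "angular": [0, 0, -4.6]}
    - {"slide": [-0.0091, -0.0012, 0], "angular": [0, 0, -5.7]}

```text
clock: 6.97
tool_pos: [0.5167, -0.0392, 0.0356]
tcp_rot: [-0.001, 0.821, 0.571, 0.003]
wrist_force: [6.6, 14.1, -1.8]
width: -0.002
finger_force: 7.4
```

Emit:
step_arm:
  series:
    - {"slide": [-0.0009, -0.0002, 0], "angular": [0, 0, -0.6]}
    - {"slide": [-0.0018, -0.0003, 0], "angular": [0, 0, -1.1]}

```text
clock: 7.13
tool_pos: [0.516, -0.0404, 0.0357]
tcp_rot: [-0.001, 0.816, 0.579, 0.003]
wrist_force: [6.9, 14.7, -1.0]
width: -0.004
finger_force: 7.8
```

Emit:
step_arm:
  series:
    - {"slide": [-0.0009, -0.0002, 0], "angular": [0, 0, -0.6]}
    - {"slide": [-0.0018, -0.0003, 0], "angular": [0, 0, -1.1]}

```text
clock: 7.3
tool_pos: [0.5152, -0.0416, 0.0357]
tcp_rot: [-0.002, 0.81, 0.586, 0.004]
wrist_force: [6.9, 16.3, -1.5]
width: -0.004
finger_force: 8.8
```

Run:
```python
from h import *
o=env.get_obs();m=meas();c=blade(.34,16.5);a=np.radians(m[3]);print(m,rel(m,c),o['wrist_force'][0]*np.cos(a)+o['wrist_force'][1]*np.sin(a))
im,_=snap('scene');print(jaw(im))
for th in(.36,.38,.40): print(th,rel(c,blade(th,16.5)))
```

```text
[np.float64(0.5151895788229648), np.float64(-0.04158572613012379), np.float64(0.03573395334139678), np.float64(71.79668549538277)] ([np.float64(-0.0022), np.float64(-0.0009), np.float64(0.0007)], np.float64(-0.18)) 17.688017701459785
90.99488692373542
0.36 ([np.float64(-0.0018), np.float64(-0.0003), np.float64(-0.0)], np.float64(-1.15))
0.38 ([np.float64(-0.0036), np.float64(-0.0006), np.float64(-0.0)], np.float64(-2.29))
0.4 ([np.float64(-0.0054), np.float64(-0.0008), np.float64(-0.0)], np.float64(-3.44))
```

The force rose steeply to 17.7 N while the jaw advanced little, so the joint has bottomed. It must have started at tooth 9.4, which puts the jaw now at about 44. Easing off.

Run:
```python
from h import *
c=blade(.34,16.5)
for th,s in((.3,16.5),(.2,17),(.1,18),(0,23),(0,32)): print(th,rel(c,blade(th,s)))
```

```text
0.3 ([np.float64(0.0036), np.float64(0.0007), np.float64(-0.0)], np.float64(2.29))
0.2 ([np.float64(0.0129), np.float64(0.0033), np.float64(-0.0)], np.float64(8.02))
0.1 ([np.float64(0.0224), np.float64(0.0069), np.float64(-0.0)], np.float64(13.75))
0 ([np.float64(0.0352), np.float64(0.0128), np.float64(-0.0)], np.float64(19.48))
0 ([np.float64(0.0437), np.float64(0.0158), np.float64(-0.0)], np.float64(19.48))
```

Emit:
step_arm:
  series:
    - {"slide": [0.0036, 0.0007, 0], "angular": [0, 0, 2.3]}
    - {"slide": [0.0129, 0.0033, 0], "angular": [0, 0, 8]}
    - {"slide": [0.0224, 0.0069, 0], "angular": [0, 0, 13.8]}
    - {"slide": [0.0352, 0.0128, 0], "angular": [0, 0, 19.5]}
    - {"slide": [0.0437, 0.0158, 0], "angular": [0, 0, 19.5]}

```text
clock: 7.77
tool_pos: [0.5428, -0.0077, 0.0354]
tcp_rot: [0.0, 0.898, 0.441, 0.0]
wrist_force: [0.3, 0.1, 0.4]
width: 0.002
finger_force: 0.0
```

Emit:
step_arm:
  series:
    - {"slide": [0, 0, 0], "angular": [0, 0, 0]}
    - {"slide": [0, 0, 0], "angular": [0, 0, 0]}

```text
clock: 7.93
tool_pos: [0.5424, -0.0078, 0.0352]
tcp_rot: [-0.0, 0.897, 0.443, -0.0]
wrist_force: [-0.3, -0.2, 0.6]
width: 0.001
finger_force: 0.0
```

Run:
```python
from h import *
m=meas();c=blade(0,32);print(m,c,rel(m,c),env.get_obs()['wrist_force'])
im,_=snap('scene');np.save('s7.npy',im);print(jaw(im));cv2.imwrite('pics/s7.png',cv2.resize(im[240:330,210:330,::-1],None,fx=6.6,fy=6.6,interpolation=cv2.INTER_CUBIC))
for th,s in((0,16.5),(.1,16.5),(.15,16.5),(.2,16.5)): print(th,rel(c,blade(th,s)))
```

```text
[np.float64(0.5424258570736205), np.float64(-0.007779129512400125), np.float64(0.03516998959372661), np.float64(52.54718742132046)] [np.float64(0.5421784646398058), np.float64(-0.0067366059854326935), 0.035, np.float64(52.50030135946744)] ([np.float64(0.0007), np.float64(-0.0008), np.float64(0.0002)], np.float64(0.05)) [-0.25260963 -0.22726668  0.59351362]
91.27689516104503
0 ([np.float64(-0.0155), np.float64(0.0), np.float64(-0.0)], np.float64(0.0))
0.1 ([np.float64(-0.0246), np.float64(-0.0012), np.float64(-0.0)], np.float64(-5.73))
0.15 ([np.float64(-0.0291), np.float64(-0.0015), np.float64(-0.0)], np.float64(-8.59))
0.2 ([np.float64(-0.0337), np.float64(-0.0015), np.float64(-0.0)], np.float64(-11.46))
```

View pics/s7.png

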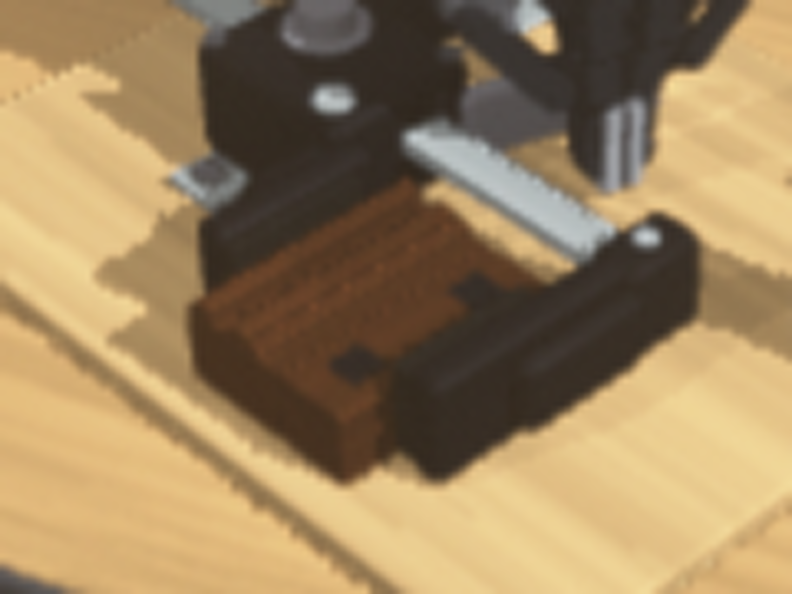

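The seam is gone: in the crop the foot and rail form one block at (300,350). The jaw has held one tooth further, at about 44 mm, with the trigger free at 7.7 s. I'll move above the button while it sits clamped.

Emit:
step_arm:
  series:
    - {"slide": [0, 0, -0.03], "angular": [0, 0, 0]}
    - {"slide": [0, 0, -0.065], "angular": [0, 0, 0]}
    - {"slide": [0, 0, -0.1], "angular": [0, 0, 0]}
    - {"slide": [0, 0, -0.1], "angular": [0, 0, 0]}

```text
clock: 8.32
tool_pos: [0.547, -0.0085, 0.1434]
tcp_rot: [0.004, 0.897, 0.442, 0.005]
wrist_force: [1.6, 0.3, 0.4]
width: 0.001
finger_force: 0.0
```

Emit:
step_arm:
  series:
    - {"slide": [-0.018, 0.019, 0], "angular": [0, 0, 0]}
    - {"slide": [-0.036, 0.038, 0], "angular": [0, 0, 0]}
    - {"slide": [-0.054, 0.0566, 0], "angular": [0, 0, 0]}
    - {"slide": [-0.0723, 0.0755, 0], "angular": [0, 0, 0]}
    - {"slide": [-0.0723, 0.0755, 0], "angular": [0, 0, 0]}

```text
clock: 8.73
tool_pos: [0.5585, -0.1149, 0.1354]
tcp_rot: [0.001, 0.898, 0.44, -0.0]
wrist_force: [-0.5, 1.0, -0.2]
width: 0.003
finger_force: 0.0
```

Emit:
step_arm:
  series:
    - {"slide": [0, 0, 0], "angular": [0, 0, 0]}
    - {"slide": [0, 0, 0.01], "angular": [0, 0, 0]}
    - {"slide": [0, 0, 0.02], "angular": [0, 0, 0]}
    - {"slide": [0, 0, 0.03], "angular": [0, 0, 0]}
    - {"slide": [0, 0, 0.03], "angular": [0, 0, 0]}

```text
clock: 9.15
tool_pos: [0.5562, -0.1093, 0.1015]
tcp_rot: [-0.002, 0.897, 0.442, -0.002]
wrist_force: [-0.6, -0.1, -0.8]
width: 0.001
finger_force: 0.0
```

Emit:
step_arm:
  series:
    - {"slide": [0, 0, 0], "angular": [0, 0, 0]}
    - {"slide": [0, 0, 0], "angular": [0, 0, 0]}
    - {"slide": [0, 0, 0], "angular": [0, 0, 0]}
    - {"slide": [0, 0, 0], "angular": [0, 0, 0]}
    - {"slide": [0, 0, 0], "angular": [0, 0, 0]}

```text
clock: 9.57
tool_pos: [0.559, -0.1108, 0.1059]
tcp_rot: [0.0, 0.897, 0.441, 0.0]
wrist_force: [0.2, 0.3, -0.4]
width: 0.003
finger_force: 0.0
```

Emit:
step_arm:
  series:
    - {"slide": [0, 0, 0], "angular": [0, 0, 0]}
    - {"slide": [0, 0, 0], "angular": [0, 0, 0]}
    - {"slide": [0, 0, 0], "angular": [0, 0, 0]}
    - {"slide": [0, 0, 0], "angular": [0, 0, 0]}
    - {"slide": [0, 0, 0], "angular": [0, 0, 0]}

```text
clock: 9.98
tool_pos: [0.5586, -0.1107, 0.1053]
tcp_rot: [0.0, 0.897, 0.441, -0.0]
wrist_force: [0.7, 0.7, 0.2]
width: 0.003
finger_force: 0.0
```

Emit:
step_arm:
  series:
    - {"slide": [0, 0, 0], "angular": [0, 0, 0]}
    - {"slide": [0, 0, 0], "angular": [0, 0, 0]}
    - {"slide": [0, 0, 0], "angular": [0, 0, 0]}
    - {"slide": [0, 0, 0], "angular": [0, 0, 0]}
    - {"slide": [0, 0, 0], "angular": [0, 0, 0]}

```text
clock: 10.4
tool_pos: [0.5586, -0.1107, 0.1053]
tcp_rot: [-0.0, 0.897, 0.441, -0.0]
wrist_force: [-0.5, -0.6, 0.4]
width: -0.001
finger_force: 0.0
```

Run:
```python
from h import *
m=meas();b=[*(P['R']@[0,-.064]+P['t']),.105,52.5];print(m,b,rel(m,b))
im,_=snap('scene');print(jaw(im));cv2.imwrite('pics/s8.png',cv2.resize(im[180:330,180:340,::-1],None,fx=4.5,fy=4,interpolation=cv2.INTER_CUBIC))
```

```text
[np.float64(0.558571245177103), np.float64(-0.11072398575198593), np.float64(0.10530982465648597), np.float64(52.38766047620393)] [np.float64(0.5581454363454971), np.float64(-0.11013384473788485), 0.105, 52.5] ([np.float64(0.0002), np.float64(-0.0007), np.float64(0.0003)], np.float64(-0.11))
91.27851725412019
```

View pics/s8.png

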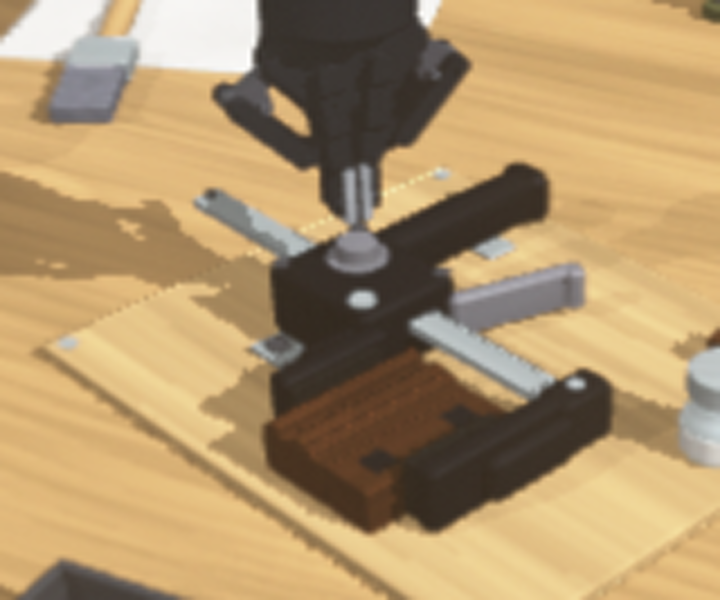

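The fingertips stand over the button (crop 358,235), the trigger is home and the joint is still shut. More than 2.5 s have passed with the trigger released, so I'm pressing.

Emit:
step_arm:
  series:
    - {"slide": [0, 0, 0.006], "angular": [0, 0, 0]}
    - {"slide": [0, 0, 0.012], "angular": [0, 0, 0]}
    - {"slide": [0, 0, 0.016], "angular": [0, 0, 0]}
    - {"slide": [0, 0, 0.019], "angular": [0, 0, 0]}
    - {"slide": [0, 0, 0.022], "angular": [0, 0, 0]}

```text
clock: 10.87
tool_pos: [0.5586, -0.111, 0.0837]
tcp_rot: [0.0, 0.897, 0.442, -0.0]
wrist_force: [-4.2, -0.2, 8.9]
width: 0.002
finger_force: 4.7
```

Emit:
step_arm:
  series:
    - {"slide": [0, 0, 0.001], "angular": [0, 0, 0]}
    - {"slide": [0, 0, 0.002], "angular": [0, 0, 0]}
    - {"slide": [0, 0, 0.003], "angular": [0, 0, 0]}
    - {"slide": [0, 0, 0.003], "angular": [0, 0, 0]}
    - {"slide": [0, 0, 0.003], "angular": [0, 0, 0]}

```text
clock: 11.28
tool_pos: [0.5586, -0.111, 0.0811]
tcp_rot: [-0.0, 0.897, 0.442, -0.0]
wrist_force: [-3.7, 0.7, 7.8]
width: -0.002
finger_force: 3.8
```

Run:
```python
from h import *
print(meas());im,_=snap('scene');print(jaw(im))
```

```text
[np.float64(0.558595013066418), np.float64(-0.11095398916056913), np.float64(0.08111183193084807), np.float64(52.4014739321579)]
121.15333757950606
```

Emit:
step_arm:
  series:
    - {"slide": [0, 0, 0.001], "angular": [0, 0, 0]}
    - {"slide": [0, 0, 0.001], "angular": [0, 0, 0]}
    - {"slide": [0, 0, 0.001], "angular": [0, 0, 0]}
    - {"slide": [0, 0, 0.001], "angular": [0, 0, 0]}
    - {"slide": [0, 0, 0.001], "angular": [0, 0, 0]}

```text
clock: 11.75
tool_pos: [0.5588, -0.111, 0.081]
tcp_rot: [0.0, 0.897, 0.442, -0.0]
wrist_force: [-5.1, 0.3, 11.0]
width: 0.004
finger_force: 5.8
```

Run:
```python
from h import *
print(meas());im,_=snap('scene');print(jaw(im));cv2.imwrite('pics/s9.png',cv2.resize(im[180:330,180:340,::-1],None,fx=4.5,fy=4,interpolation=cv2.INTER_CUBIC))
```

```text
[np.float64(0.5587660706757073), np.float64(-0.11101855194010593), np.float64(0.08098231379856512), np.float64(52.401523282703494)]
121.16487380320844
```

View pics/s9.png

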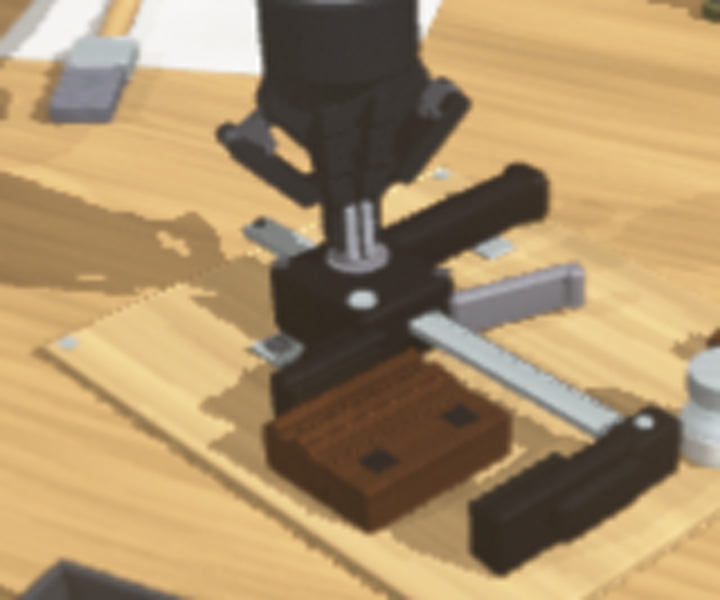

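The jaw has sprung well open and the closed base stays against the fixed jaw. My screw finder was clipped at its range end, so I'll lift clear and check with a wider range.

Emit:
step_arm:
  series:
    - {"slide": [0, 0, -0.01], "angular": [0, 0, 0]}
    - {"slide": [0, 0, -0.03], "angular": [0, 0, 0]}
    - {"slide": [0, 0, -0.06], "angular": [0, 0, 0]}
    - {"slide": [0, 0, -0.08], "angular": [0, 0, 0]}
    - {"slide": [0, 0, -0.08], "angular": [0, 0, 0]}

```text
clock: 12.22
tool_pos: [0.5614, -0.1115, 0.1646]
tcp_rot: [0.003, 0.897, 0.441, 0.003]
wrist_force: [2.0, 1.5, 0.9]
width: 0.001
finger_force: 0.0
```

```bash
sed -i 's/np.arange(50,140,.25)/np.arange(50,165,.25)/' h.py
python3 - <<'E'
from h import *
print(meas(),env.get_obs()['wrist_force']);im,_=snap('scene');print(jaw(im),jaw(np.load('s_open.npy')),jaw(np.load('s7.npy')))
cv2.imwrite('pics/s10.png',cv2.resize(im[180:330,180:380,::-1],None,fx=4,fy=4,interpolation=cv2.INTER_CUBIC))
top,d=snap('top')
R,t=P['R'],P['t']
im0=cv2.imread('pics/top1.png').astype(np.float32);im1=top[:,:,::-1].astype(np.float32)
for x in(75,):
    ya=np.arange(90,160,2.);X=np.c_[(np.c_[np.full(len(ya),x),ya]/1000)@R.T+t,np.full(len(ya),.05)]
    uv=proj('top',X).astype(np.float32)
    for i in(im0,im1): print([(int(a),int(b)) for a,b in zip(ya,cv2.remap(i.mean(2),uv[:,:1],uv[:,1:],cv2.INTER_LINEAR)[:,0])])
E
```

```text
[np.float64(0.5614181178928564), np.float64(-0.11149224119454158), np.float64(0.1645757107899903), np.float64(52.389537056662384)] [2.02289622 1.51396246 0.8848056 ]
134.95810471333007 126.56059127271187 91.27689516104503
[(90, 99), (92, 115), (94, 121), (96, 124), (98, 124), (100, 124), (102, 122), (104, 116), (106, 101), (108, 75), (110, 50), (112, 34), (114, 30), (116, 31), (118, 27), (120, 24), (122, 27), (124, 28), (126, 31), (128, 38), (130, 60), (132, 97), (134, 131), (136, 154), (138, 162), (140, 163), (142, 163), (144, 163), (146, 163), (148, 163), (150, 163), (152, 163), (154, 163), (156, 163), (158, 163)]
[(90, 128), (92, 128), (94, 128), (96, 128), (98, 128), (100, 129), (102, 129), (104, 128), (106, 129), (108, 128), (110, 127), (112, 122), (114, 110), (116, 84), (118, 54), (120, 35), (122, 33), (124, 33), (126, 30), (128, 27), (130, 25), (132, 29), (134, 32), (136, 35), (138, 58), (140, 94), (142, 130), (144, 157), (146, 164), (148, 167), (150, 168), (152, 168), (154, 167), (156, 167), (158, 167)]
```

View pics/s10.png

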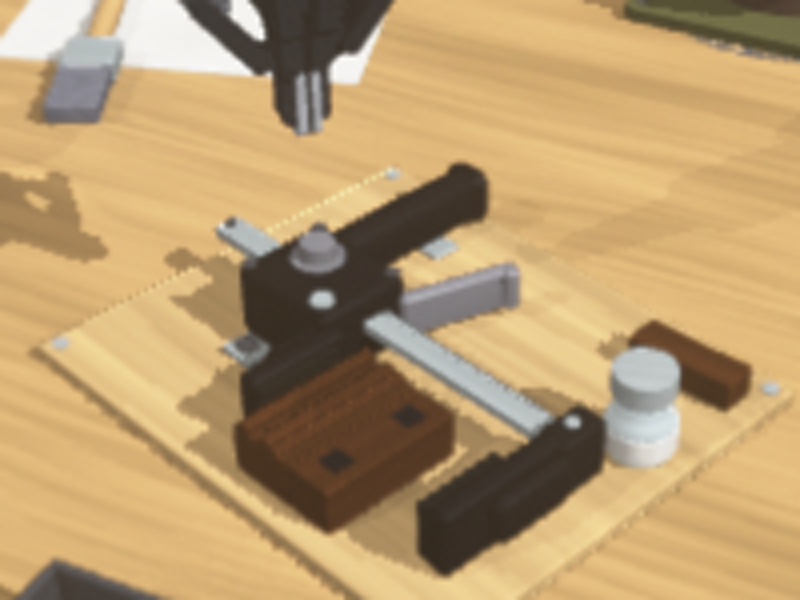

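The last crop shows the jaw fully open, with its screw 43.7 mm out from the clamped position. The base is shut and free at (345,440), the trigger is home, the button is up, and the jar and offcut are untouched. Handing in.

```bash
python3 -c "
from workcell import env
print(env.close_job())"
```

```text
the job is handed in; nothing more can be done
None
```

The base was clamped shut (peak trigger force read 17.7 N, under the 20 N limit) and held over 2.5 s with the trigger let go; then I pressed release, the jaw sprang fully open, the shut base lies free, and the job is handed in at about 12.3 s with the arm clear.

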